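# Lock the test block and hold the bayonet port's ratchet lever at three clicks

## Robot

A 6-joint arm with a two-finger parallel gripper is mounted at the origin on the work surface. World frame = base frame: x ahead of the robot, y to its left, z up, the work surface at z = 0. Lengths are in m, angles in rad, forces in N, time in s.
With the tool pointing down it reaches from about 0.275 to 0.725 m from the base axis. Payload 15.9 kg.
Tool frame: the origin (TCP) lies on the mounting face of the last link; the fingertips stand 173 mm ahead of it and the grasp point (between the pads) lies 155 mm ahead of it; z points along the fingers, y is the direction in which the jaws open and shut (so a half turn about z gives the same grasp; the last joint's range is limited). The gripper opens to 85 mm and grips with 20 to 120 N. Pads are 22 mm wide; open, the fingers measure 114 mm over their backs; the gripper's body (76 mm by 85 mm) begins 54 mm behind the grasp point. The pads swing forward as they close: fully open they stand 13 mm farther back than shut.
Start: joints at [1.191, 0.213, -0.034, 1.323, 0, 1.571], TCP at [0.185, 0.464, 0.405] pointing down, gripper open.
Joint ranges: [-2.98, 2.98], [-0.74, 1.72], [-1.14, 1.35], [-2.1, 2.04], [-1.57, 1.44], [-3.14, 3.14]. Speed limits (rad/s): [1.89, 1.89, 2.39, 2.57, 3.14, 3.14].

## Interface

Orientations are given as a unit quaternion [x, y, z, w].
In Python, from bench import env, kinematics, observe, viewer gives the robot as it stands. Calls block until the motion is done:
- env.goto(position, orientation): joint-space move of the TCP to a pose.
- env.servo_line(position, velocity=0.15, rotation=None, until_force=None): straight line of the TCP; rotation=None keeps the orientation; velocity is the mean speed in m/s. With until_force (N) it stops when the force on the tool has changed by that much, and returns True; else False.
- env.set_joints(angles): joint-space move.
- env.grip(opening, f_grip=None): finger opening in m; f_grip is the grip in N (None keeps the last); returns when the fingers have stopped.
- env.sleep(seconds).
- kinematics.solve_ik(position, orientation): joint angles nearest the present ones, or None.
- observe(): the state.
- viewer.read_camera(name): name is "scene" or "side" or "wrist"; returns a dict with "color" (480x640x3 uint8, red, green, blue), "fx", "fy", "cx", "cy" (pixels), "dist_coeffs" ([k1, k2, p1, p2, k3] as OpenCV has them; the pictures are not rectified), "R" (3x3) and "t" (3): a world point X has camera coordinates R X + t; the wrist camera has in their place "hand_eye" (4x4, takes a point from camera to tool coordinates, whose origin is the TCP and whose axes are the flange's). Camera axes: x right, y down, z forward; pixel columns grow to the right and rows downward; lengths in m; the calibration is good to about 2 mm. A picture is of the moment at which its call begins: read the wrist's pose just before it. There is no depth.
A pose or a line that the arm cannot do raises env.IKError and nothing moves.
- env.finish_job(): hands the job in, once; it reports no verdict.
The state is a dict: "time": time; "joints": joint angles; "qvel": joint speeds; "effort": joint torques, N m; "tcp_pos": TCP position; "eef_rot": TCP orientation; "force": force on the tool from outside, world axes, zero at the start; "torque": the same for the moment, N m; "grip_width": finger opening in m.
Only numpy, scipy, OpenCV 4.12 (cv2) and the standard library are available. Lean on these libraries where they do the work, as an engineer would, in place of code of your own. Each camera call takes 0.05 s, during which the arm holds its last target.

## Task

Lock the sliding steel test block where it stands by turning its black clamp knob clockwise (seen from above) fully to its stop, and only then swing the red-handled ratchet lever of the bayonet test port anticlockwise by exactly three clicks, never on to a fourth. The lever springs back if let go, so finish while still holding it at the third click in the gripper's fingers. Leave everything else on the bench where it lies.

Things in the scene. Friction and masses are not known exactly. Their poses are not given: they have to be found in the camera images.
- knob_grip (a point): Middle of the grip of the clamp knob, on the knob's vertical axis, 92 mm above the worktop. The knob is a black upright bar handle 60 mm long, 14 mm thick and 30 mm tall (74 to 104 mm above the worktop) with a white dot near one end, on a 26 mm round steel stem on the steel test block. This point's x axis lies along the 60 mm length and turns with the knob; grip across the 14 mm. The block's top is at 50 mm.
- clamp_knob (a joint): Turn of the clamp knob in rad: 0 fully loose, grows as it turns clockwise seen from above, hard stop at 1.3 (fully locked; counts as locked above 1.1). It starts somewhere between 0 and 0.3 and stays where it is left. Turning it takes about 0.2 N m at first and up to about 0.4 N m later, as a brake shoe bites from about 0.8.
- block_mark (a point): Point in the middle of the top of the steel test block (90 x 215 mm, top 50 mm above the worktop), between port and knob. Its y axis runs along the rail on which the block slides. Unlocked the block slides at about 4 N; locked it stands firm. The knob axis lies 60 mm from this point along +y and the lever pivot 55 mm along -y.
- lever_pivot (a point): Point on the lever's vertical pivot axis, 102 mm above the worktop, inside the silver compact cylinder (46 mm square, its rod end reaches to 127 mm above the worktop) that stands in the round bayonet port (dark flange 148 mm across) on the block. Same axes as block_mark; does not turn with the lever.
- lever_handle (a point): Middle of the red upright round handle (18 mm thick, 46 mm tall, 77 to 123 mm above the worktop) at the end of the grey ratchet lever, 110 mm from the pivot axis. This point's x axis points from the handle to the pivot; it turns with the lever. At rest the handle is, in the block's axes, 0.5 rad clockwise (towards the knob) from straight out along -x of the block.
- ratchet_lever (a joint): Lever swing, rad: 0 at rest, grows anticlockwise from above (handle moves away from the knob side). Its spring pawl snaps over brass pins at 0.1, 0.3, 0.5, 0.7, 0.9 and settles at 0.2, 0.4, 0.6 (third click), 0.8, 1.0; 0.2 rad is 22 mm at the handle. The push at the handle jumps by 5 to 7 N to 9 to 13 N just past each settled place, then falls steadily to 3 to 6 N at the next. Let go, it springs back to 0.
- spare_cylinder: Bystander: loose matte silver compact cylinder, 50 x 50 x 42 mm with a short rod end on top; origin under its centre.
- piston_seal: Bystander: blue polyurethane piston seal ring, 44 mm across, 10 mm tall; origin under its centre.
- trunnion_mount: Bystander: stainless trunnion mount, block 34 x 50 x 32 mm with a pin on each side (82 mm overall); origin under its centre.
- flow_valve: Bystander: black anodized flow valve 26 x 44 x 44 mm with a brass port; origin under its centre.
- spanner: Bystander: steel spanner lying flat; origin under its middle.
- parts_bin: Bystander: open blue plastic parts bin 140 x 100 x 60 mm; origin under its centre.

How it is judged:
By the outcome, as a careful person would: the job done as asked, in the order asked, and still so for the second after the job is handed in, while the arm keeps its last pose, push and grip.
It also fails if it takes over 64 s, if anything falls off the work surface, if the arm or the gripper's body presses on something with over 40 N, if the wrist force passes 120 N, or if a joint passes its speed limit or range.

## Working session

There is one attempt and no reset: what is moved stays moved. The work goes in short steps, each a Python script; the robot and the scene stay as the last script left them, time stands still between calls to the robot, and variables do not carry over. Pictures are saved under pics/ and viewed, and the job is handed in when it is done.

```bash
ls; mkdir -p pics; python3 - <<'E'
from bench import env,kinematics,observe,viewer
import cv2
print(observe())
for n in ["scene","side","wrist"]:
    c=viewer.read_camera(n); cv2.imwrite(f"pics/{n}0.png",c["color"][:,:,::-1])
    print(n,{k:v for k,v in c.items() if k!="color"})
E
```

```text
pics
{'time': 0.0, 'joints': array([ 1.19097254e+00,  2.13350569e-01, -3.50410141e-02,  1.32349184e+00,
       -6.86497074e-06,  1.57079178e+00]), 'qvel': array([-0.00229901,  0.00122601, -0.00126974, -0.00282162, -0.00022415,
       -0.00078833]), 'effort': array([-3.15905090e-03, -6.86159062e+01,  4.87119198e+01,  1.76118733e-02,
       -3.60173326e-04,  3.38175175e-05]), 'tcp_pos': array([0.18532726, 0.46423422, 0.40422602]), 'eef_rot': array([ 1.88770113e-01,  9.82021155e-01, -5.34423668e-04, -9.92373767e-05]), 'force': array([ 0.88247928, -0.37027998,  0.20683245]), 'torque': array([-0.00476027,  0.04416446, -0.00141663]), 'grip_width': 0.08507575821336873}
scene {'fx': 466.30275145847435, 'fy': 466.30275145847435, 'cx': 314.41361705818855, 'cy': 233.76996744250934, 'dist_coeffs': array([-0.11961323,  0.        ,  0.        ,  0.        ,  0.        ]), 'R': array([[-0.01153082,  0.99990294, -0.00781946],
       [ 0.64556772,  0.00147233, -0.76370161],
       [-0.76361598, -0.01385409, -0.64552204]]), 't': array([ 0.014707  , -0.31130957,  1.60364404])}
side {'fx': 593.299072134
[... 216 characters left out ...]
    [-0.12414769, -0.59783533, -0.79194714],
       [ 0.17514598,  0.77238716, -0.61052598]]), 't': array([-0.56031192,  0.15783258,  1.75604619])}
wrist {'fx': 396.94076562416717, 'fy': 396.94076562416717, 'cx': 317.9670958523288, 'cy': 242.30340601057287, 'dist_coeffs': array([-0.09115226,  0.        ,  0.        ,  0.        ,  0.        ]), 'hand_eye': array([[ 1.16516821e-03, -9.64315890e-01, -2.64751784e-01,
         6.69250590e-02],
       [ 9.99999287e-01,  1.19249970e-03,  5.74914990e-05,
         8.79443974e-04],
       [ 2.60276456e-04, -2.64751662e-01,  9.64316592e-01,
         3.11823591e-02],
       [ 0.00000000e+00,  0.00000000e+00,  0.00000000e+00,
         1.00000000e+00]])}
```

View pics/scene0.png

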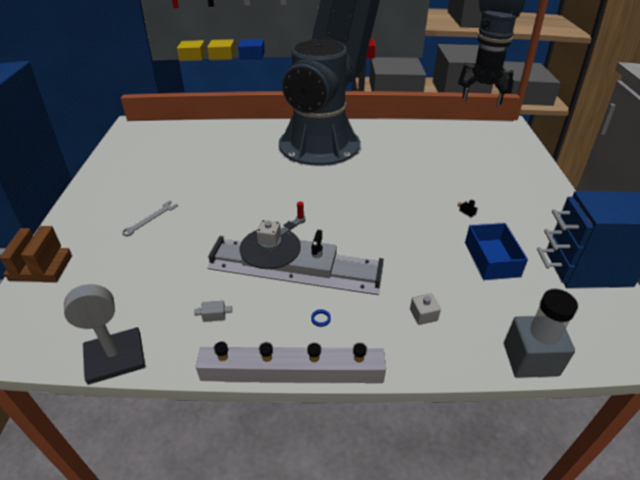

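View pics/side0.png

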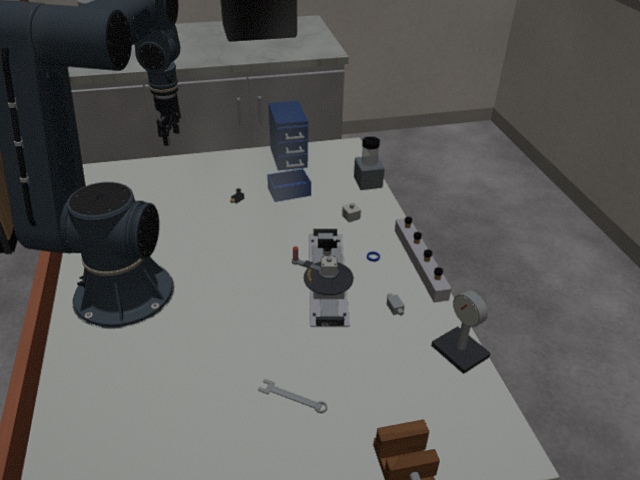

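View pics/wrist0.png

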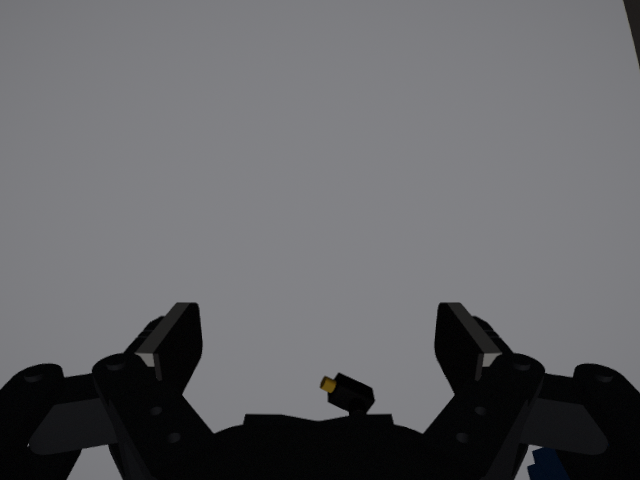

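The block's handle (red, scene px ~(300,210)) is toward the robot and the knob (~(317,242)) is on the +y side. I'll compute rough positions by intersecting rays with the height planes.

```bash
cat > h.py <<'E'
from bench import env,kinematics,observe,viewer
import numpy as np,cv2
from scipy.spatial.transform import Rotation as Ro
def cam(n):
    s=observe(); c=viewer.read_camera(n)
    c["K"]=np.array([[c["fx"],0,c["cx"]],[0,c["fy"],c["cy"]],[0,0,1.]])
    if n=="wrist":
        T=np.eye(4);T[:3,:3]=Ro.from_quat(s["eef_rot"]).as_matrix();T[:3,3]=s["tcp_pos"]
        W=T@c["hand_eye"]; c["Rwc"]=W[:3,:3];c["o"]=W[:3,3]
    else:
        c["Rwc"]=c["R"].T;c["o"]=-c["R"].T@c["t"]
    return c
def rays(c,px):
    p=cv2.undistortPoints(np.array(px,float).reshape(-1,1,2),c["K"],c["dist_coeffs"]).reshape(-1,2)
    d=np.c_[p,np.ones(len(p))]@c["Rwc"].T
    return d/np.linalg.norm(d,axis=1)[:,None]
def plane(c,px,z):
    d=rays(c,px); return c["o"]+d*((z-c["o"][2])/d[:,2])[:,None]
def tri(c1,p1,c2,p2):
    A=[];b=[]
    M=np.zeros((3,3));v=np.zeros(3)
    for c,p in((c1,p1),(c2,p2)):
        d=rays(c,[p])[0];P=np.eye(3)-np.outer(d,d);M+=P;v+=P@c["o"]
    return np.linalg.solve(M,v)
def project(c,X):
    R=c["Rwc"].T; t=-R@c["o"]
    return cv2.projectPoints(np.array(X,float).reshape(-1,1,3),cv2.Rodrigues(R)[0],t,c["K"],c["dist_coeffs"])[0].reshape(-1,2)
def redmask(im):
    h=cv2.cvtColor(im,cv2.COLOR_RGB2HSV)
    m=((h[...,0]<8)|(h[...,0]>172))&(h[...,1]>150)&(h[...,2]>50)
    return m.astype(np.uint8)
def down(yaw): # tool x at angle yaw in world, pointing down
    return Ro.from_matrix(np.array([[np.cos(yaw),np.sin(yaw),0],[np.sin(yaw),-np.cos(yaw),0],[0,0,-1]])).as_quat()
E
python3 - <<'E'
from h import *
s=cam("scene");d=cam("side")
print("knob top",plane(s,[(318,232)],.104),"handle",plane(s,[(300,210)],.1),"rod",plane(s,[(268,224)],.127),plane(d,[(329,257)],.127))
for n,c in(("scene",s),("side",d)):
    im=c["color"]; m=redmask(im); k,l,st,ce=cv2.connectedComponentsWithStats(m)
    for i in range(1,k):
        if st[i,4]>15: print(n,st[i],ce[i],plane(c,[ce[i]],.1))
im=s["color"][:,:,::-1]
cv2.imwrite("pics/s_zoom.png",cv2.resize(im[190:310,190:400],None,fx=3.8,fy=3.8,interpolation=cv2.INTER_CUBIC))
im=d["color"][:,:,::-1]
cv2.imwrite("pics/d_zoom.png",cv2.resize(im[215:340,270:420],None,fx=4.5,fy=4.5,interpolation=cv2.INTER_CUBIC))
E
```

```text
knob top [[0.59890907 0.00131223 0.104     ]] handle [[ 0.50974434 -0.04362748  0.1       ]] rod [[ 0.59806646 -0.11311872  0.127     ]] [[ 0.59423901 -0.11374805  0.127     ]]
scene [172   0   6   8  41] [174.90243902   3.26829268] [[-1.64648036 -0.91178378  0.1       ]]
scene [366  39   9  20 132] [370.79545455  48.91666667] [[-0.69855132  0.23373076  0.1       ]]
scene [298 202   5  17  79] [300.         209.79746835] [[ 0.50891935 -0.04365668  0.1       ]]
```

View pics/s_zoom.png

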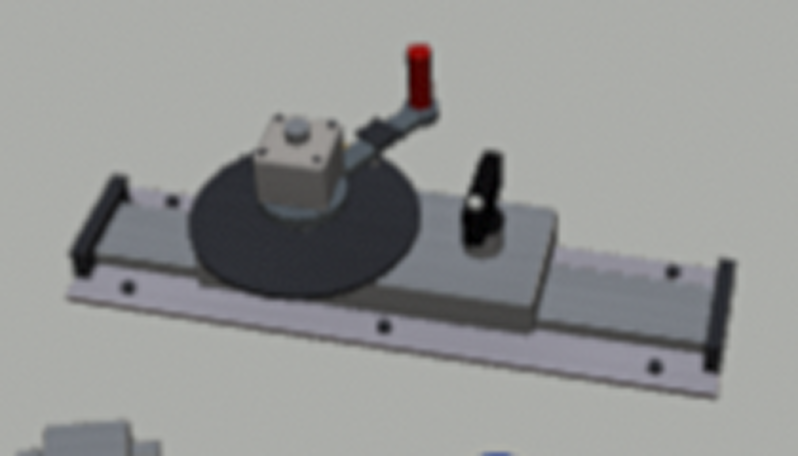

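View pics/d_zoom.png

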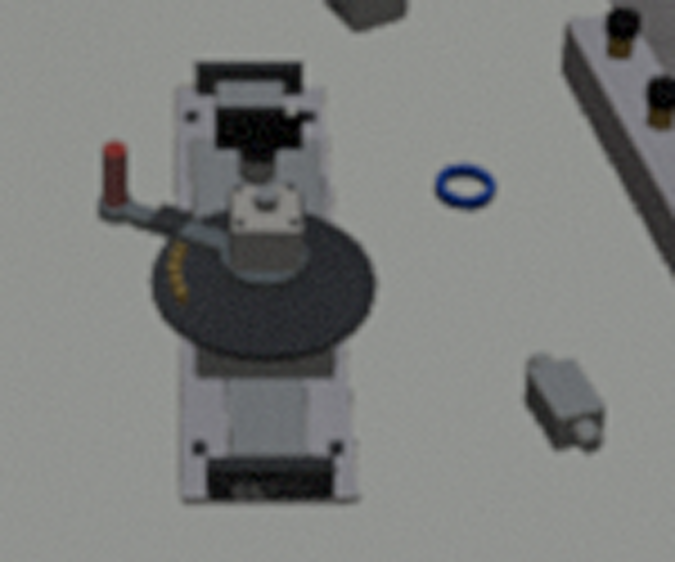

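```bash
python3 - <<'E'
from h import *
for y in (0,3.14,1.57,-1.57):
    q=kinematics.solve_ik([0.53,-0.05,0.42],down(y)); print(y,None if q is None else np.round(q,2))
env.goto([0.53,-0.05,0.42],down(0)); print(observe()["time"],observe()["tcp_pos"])
c=cam("wrist"); cv2.imwrite("pics/w1.png",c["color"][:,:,::-1])
E
```

```text
0 [-0.09  0.28  0.09  1.38  0.    3.05]
3.14 [-0.09  0.28  0.09  1.38  0.   -0.09]
1.57 [-0.09  0.28  0.09  1.38  0.    1.48]
-1.57 [-0.09  0.28  0.09  1.38  0.   -1.67]
2.4667 [ 0.530035   -0.04930042  0.42002132]
```

View pics/w1.png

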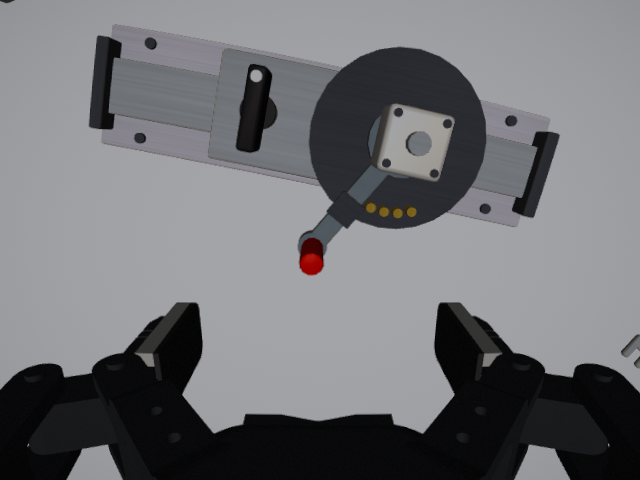

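```bash
python3 - <<'E'
from h import *
im=cv2.imread("pics/w1.png")
a=cv2.resize(im[40:170,200:300],None,fx=5,fy=5,interpolation=cv2.INTER_CUBIC)
a=cv2.convertScaleAbs(a,alpha=2.5,beta=10)
cv2.imwrite("pics/w1k.png",a[:600])
c=cam("wrist")
h=cv2.cvtColor(c["color"],cv2.COLOR_RGB2GRAY)
m=(h[50:165,230:285]<45).astype(np.uint8)
k,l,st,ce=cv2.connectedComponentsWithStats(m); print(st,ce)
r=redmask(c["color"]); k,l,st,ce=cv2.connectedComponentsWithStats(r); print(st,ce)
for n,p,z in (("rod",(419,143),.127),("handle",(311.5,264),.123),("knob mid",(252,109),.104),("dot",(256.5,75.5),.104)):
    print(n,plane(c,[p],z)[0])
bl=plane(c,[(222,49),(209,158)],.05); print("block left edge",bl, "len",np.linalg.norm(bl[0]-bl[1]),np.arctan2(*(bl[0]-bl[1])[[1,0]]))
rl=plane(c,[(115,25),(336,68)],.05); 
E
```

```text
[[   0    0   55  115 4133]
 [   6   14   41   88 2192]] [[27.91700944 54.9661263 ]
 [25.2709854  60.83485401]]
[[     0      0    640    480 306497]
 [   300    238     23     37    703]] [[319.51927751 239.46100941]
 [311.09530583 256.49928876]]
rod [ 0.59227442 -0.11379298  0.127     ]
handle [ 0.50848071 -0.04408033  0.123     ]
knob mid [ 0.61432681 -0.00285412  0.104     ]
dot [ 0.63641046 -0.00656081  0.104     ]
block left edge [[0.66467826 0.02865465 0.05      ]
 [0.5779851  0.04364286 0.05      ]] len 0.08797925862157113 -0.17119571053503252
```

View pics/w1k.png

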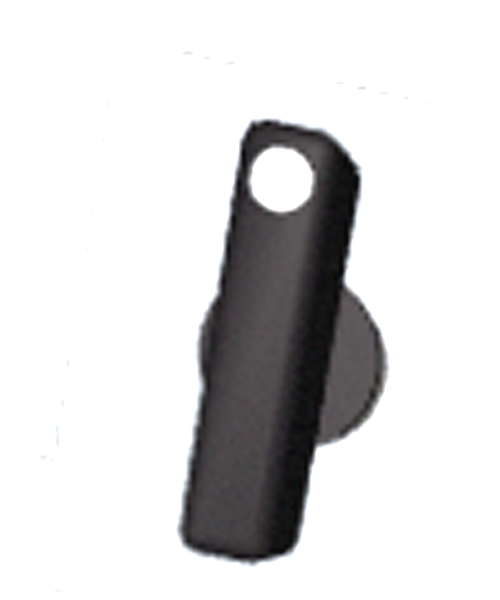

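```bash
python3 - <<'E'
from h import *
c=cam("wrist")
e=plane(c,[(256.4,65.6),(244.4,149.6)],.104); print(e,e.mean(0),np.linalg.norm(e[0]-e[1]),np.arctan2(*(e[0]-e[1])[[1,0]]))
yaw=np.pi-0.165
p=[0.613,-0.002,0.375]
print(np.round(kinematics.solve_ik(p,down(yaw)),3))
env.goto(p,down(yaw)); print(observe()["time"],observe()["joints"].round(3),observe()["tcp_pos"])
c=cam("wrist"); cv2.imwrite("pics/w2.png",c["color"][:,:,::-1])
a=c["color"][140:340,220:420,::-1]
cv2.imwrite("pics/w2k.png",cv2.convertScaleAbs(cv2.resize(a,None,fx=3,fy=3,interpolation=cv2.INTER_CUBIC),alpha=2.,beta=10))
E
```

```text
[[ 0.64285115 -0.00667978  0.104     ]
 [ 0.58673772  0.00339492  0.104     ]] [ 0.61479443 -0.00164243  0.104     ] 0.05701066394472022 -0.17764910107435006
[-0.003  0.458  0.235  1.347  0.     0.162]
5.0667 [-0.003  0.458  0.235  1.347  0.     0.162] [ 0.61297656 -0.00205076  0.37507262]
```

View pics/w2.png

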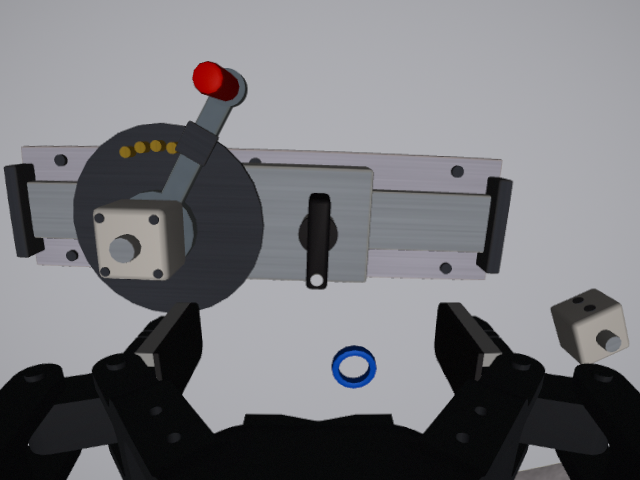

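View pics/w2k.png

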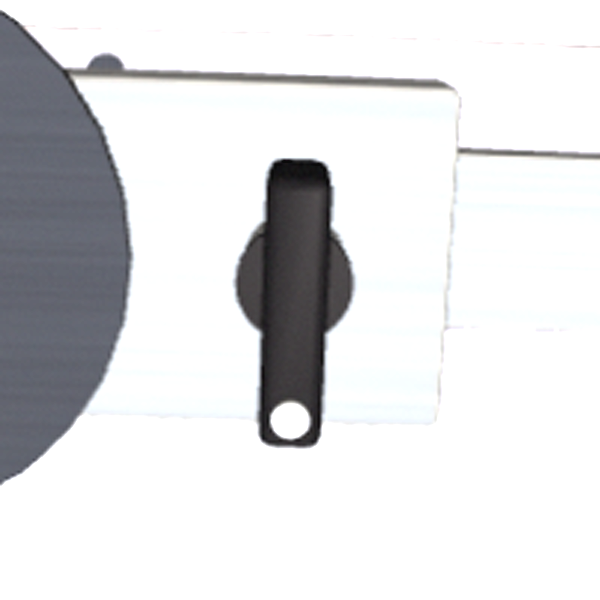

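```bash
python3 - <<'E'
from h import *
c=cam("wrist")
e=plane(c,[(316.8,288),(319.6,201)],.104); print(e,e.mean(0),np.linalg.norm(e[0]-e[1]),np.arctan2(*(e[0]-e[1])[[1,0]]))
print("stem",plane(c,[(318.3,234.3)],.066))
print("rod",plane(c,[(127,247)],.127),"handle top",plane(c,[(209,78)],.123))
print("block edge",plane(c,[(372,169),(365.5,281)],.05))
g=cv2.cvtColor(c["color"],cv2.COLOR_RGB2GRAY)
for r in (215,235,255,275): print(r,g[r,300:338])
E
```

```text
[[ 0.64242569 -0.00681277  0.104     ]
 [ 0.58664826  0.00421631  0.104     ]] [ 0.61453697 -0.00129823  0.104     ] 0.05685738575407347 -0.19521552319922172
stem [[ 0.61667529 -0.0015439   0.066     ]]
rod [[ 0.59065951 -0.11000733  0.127     ]] handle top [[ 0.50868095 -0.04233345  0.123     ]]
block edge [[0.57831768 0.04477743 0.05      ]
 [0.66432817 0.02839744 0.05      ]]
215 [127 126 127 126 124 105  68  39  18  11  15  18  20  23  23  24  26  26
  28  28  29  31  31  33  34  33  28  23  16  12  90 123 126 125 126 125
 124 125]
235 [31 31 30 30 30 30 30 19 12 15 16 19 20 24 24 25 27 27 28 29 28 31 30 31
 30 28 19 15 10 20 29 33 33 33 32 32 32 62]
255 [128 128 128 127 128 128  94  24  13  14  19  22  22  24  23  26  29  28
  27  27  27  27  28  28  24  20  15  12  71 114 127 127 127 127 127 127
 127 127]
275 [124 124 124 124 124 109  66  10  15  18  21  36  79 120 158 175 176 175
 175 156 112  62  27  21  19  14  10  69 110 122 122 122 123 122 122 121
 121 121]
```

```bash
python3 - <<'E'
from h import *
yaw=np.pi-0.19
p=np.array([0.614,-0.0015,0.30])
env.grip(0.030,20)
env.servo_line(p,0.15,rotation=down(yaw))
p[2]=.247
print(env.servo_line(p,0.08,until_force=8)); 
s=observe();print(s["time"],s["force"],s["tcp_pos"],s["grip_width"])
R=Ro.from_quat(s["eef_rot"]).as_matrix(); ty=R[:,1]; print("tool y",ty)
for sg in (1,-1):
    hit=env.servo_line(p+sg*.012*ty,0.008,until_force=2.0)
    s=observe(); print(sg,hit,(s["tcp_pos"]-p)@ty,s["force"],s["time"])
    env.servo_line(p,0.02)
    print(observe()["force"])
E
```

```text
False
7.2 [0.42686771 0.64402746 0.01114464] [ 0.61420432 -0.00148142  0.24750899] 0.030014909328206028
tool y [1.88799762e-01 9.82015596e-01 1.38762659e-04]
1 True 0.007287731813179372 [0.64061622 0.53739296 6.14075892] 8.125
[ 0.3493323   0.45948152 -0.56971333]
-1 True -0.009001388167652788 [-0.06043436 -0.83647087  5.97687431] 9.6833
[-0.1359266   0.49682832 -0.28859154]
```

```bash
python3 - <<'E'
from h import *
s=observe(); R=Ro.from_quat(s["eef_rot"]).as_matrix(); ty=R[:,1]
p=np.array([0.614,-0.0015,0.247])-.0009*ty
env.servo_line(p,0.02)
env.grip(0.010,80)
s=observe(); print(s["time"],s["grip_width"],s["force"],s["torque"],s["joints"])
q=s["joints"].copy(); j0=q[5]
for d in (.25,.5,.75,.9):
    q[5]=j0+d; env.set_joints(q); s=observe()
    print(d,round(s["time"],2),s["joints"][5]-j0,s["torque"].round(3),s["force"].round(1),s["tcp_pos"].round(4),round(s["grip_width"],4))
E
```

```text
10.8167 0.012600137630545143 [-1.07461482  1.58035488  8.54882889] [ 0.36838543  0.25179991 -0.17796742] [-3.82880820e-03  5.16171180e-01 -3.73413600e-04  1.05526683e+00
  4.70301465e-04  1.86298475e-01]
0.25 11.17 0.2458705142095017 [ 0.426  0.039 -0.136] [-1.2  2.3  1.9] [ 0.6141 -0.0022  0.2479] 0.0132
0.5 11.52 0.4931497742641404 [ 0.678 -0.019 -0.154] [-0.1  3.9  2. ] [ 0.6142 -0.0021  0.2479] 0.0127
0.75 11.87 0.7420929677897615 [ 0.626 -0.114 -0.149] [0.5 2.6 1.8] [ 0.6142 -0.0023  0.2479] 0.0128
0.9 12.13 0.8919860737114081 [ 0.802 -0.296 -0.185] [1.3 4.  2.5] [ 0.6142 -0.0022  0.248 ] 0.0127
```

```bash
python3 - <<'E'
from h import *
s=observe(); q=s["joints"].copy(); j0=.1863
for d in np.arange(.95,1.5,.05):
    q[5]=j0+d; env.set_joints(q); s=observe()
    print(round(d,2),round(s["time"],2),round(s["joints"][5]-j0,3),s["torque"].round(3),s["force"].round(1),round(s["effort"][5],3),round(s["grip_width"],4))
    if abs(s["torque"][2])>.75 or abs(s["joints"][5]-q[5])>.04: break
c=cam("side"); cv2.imwrite("pics/d3.png",cv2.resize(c["color"][190:350,250:430,::-1],None,fx=3.7,fy=3.7,interpolation=cv2.INTER_CUBIC))
E
```

```text
0.95 12.38 0.944 [ 0.642 -0.143 -0.142] [1.8 2.8 2.7] 0.227 0.0129
1.0 12.63 0.996 [ 0.597 -0.178 -0.14 ] [0.8 2.8 2.8] 0.284 0.0127
1.05 12.88 1.047 [ 0.576 -0.114 -0.11 ] [1.2 2.6 3. ] 0.317 0.013
1.1 13.13 1.097 [ 0.623 -0.204 -0.087] [0.4 3.2 3.7] 0.335 0.0131
1.15 13.38 1.147 [ 0.554 -0.253 -0.136] [2.1 3.  5.2] 0.349 0.013
1.2 13.63 1.198 [ 0.6   -0.272 -0.062] [1.7 3.3 4.7] 0.226 0.013
1.25 13.88 1.248 [ 0.613 -0.295 -0.058] [0.4 2.8 5.7] 0.237 0.0125
1.3 14.13 1.298 [ 0.531 -0.294 -0.088] [1.5 2.6 6.4] 0.246 0.0127
1.35 14.38 1.347 [ 0.424 -0.307  1.187] [1.6 1.2 6.2] 1.488 0.0124
```

View pics/d3.png

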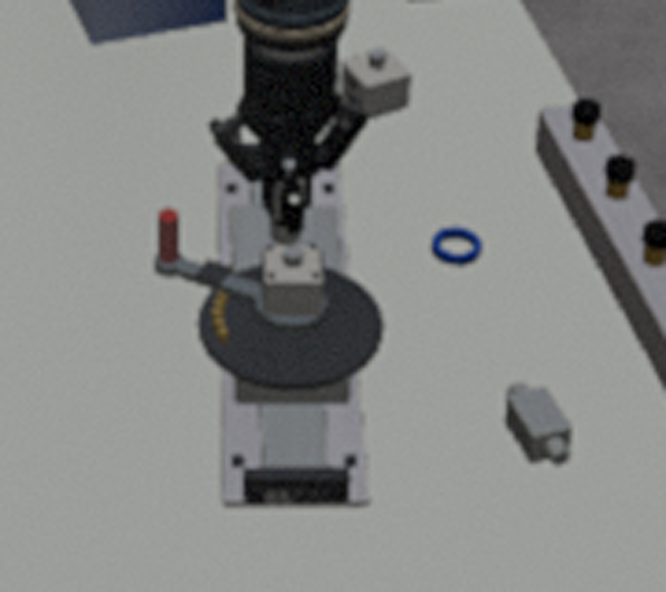

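The stop was felt: j6 effort jumped from 0.25 to 1.49 N m after about 1.33 rad. I'll release, lift and check by eye.

```bash
python3 - <<'E'
from h import *
env.grip(0.032,40); s=observe(); print(s["time"],s["force"],s["torque"],s["joints"][5])
p=s["tcp_pos"].copy(); p[2]=.33; env.servo_line(p,0.15)
env.goto([0.585,-0.045,0.40],down(np.pi-.19))
print(observe()["time"],observe()["joints"].round(2))
c=cam("wrist"); cv2.imwrite("pics/w3.png",c["color"][:,:,::-1])
E
```

```text
14.7583 [-0.04039834  0.45060308  0.43164695] [-0.00476474 -0.00217274  0.02844139] 1.53576192336802
16.7417 [-0.08  0.4   0.21  1.38  0.    0.11]
```

View pics/w3.png

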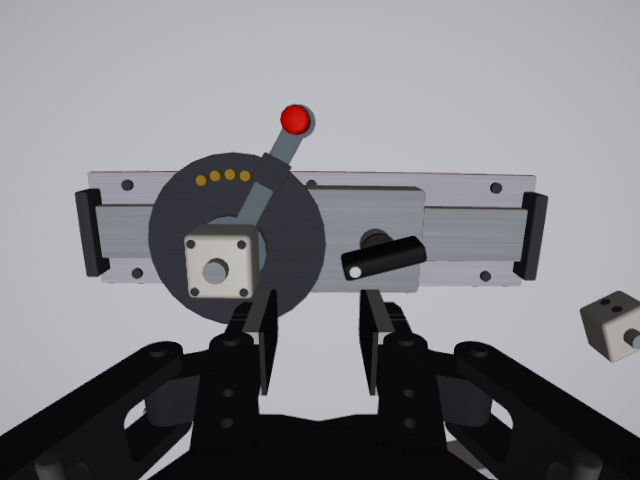

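```bash
python3 - <<'E'
from h import *
c=cam("wrist")
a=cv2.convertScaleAbs(cv2.resize(c["color"][80:300,170:440,::-1],None,fx=2.7,fy=2.7,interpolation=cv2.INTER_CUBIC),alpha=1.8,beta=10); cv2.imwrite("pics/w3z.png",a)
r=redmask(c["color"]); k,l,st,ce=cv2.connectedComponentsWithStats(r); print(st[1:],ce[1:])
d=plane(c,[(355.5,272.5)],.104)[0]; print("dot",d, "dir",np.arctan2(*(d[:2]-np.array([.6139,-.0022]))[[1,0]]))
print("block edge",plane(c,[(424.5,190),(418,292)],.05))
print("rod",plane(c,[(215,271.5)],.127),"handle top",plane(c,[(295,119.5)],.123))
E
```

```text
[[281 105  29  29 666]] [[295.00900901 119.28978979]]
dot [ 0.61726343 -0.0232704   0.104     ] dir -1.4125037928517588
block edge [[0.57825269 0.04495919 0.05      ]
 [0.66530876 0.02883468 0.05      ]]
rod [[ 0.59106348 -0.11310614  0.127     ]] handle top [[ 0.50840599 -0.04325087  0.123     ]]
```

View pics/w3z.png

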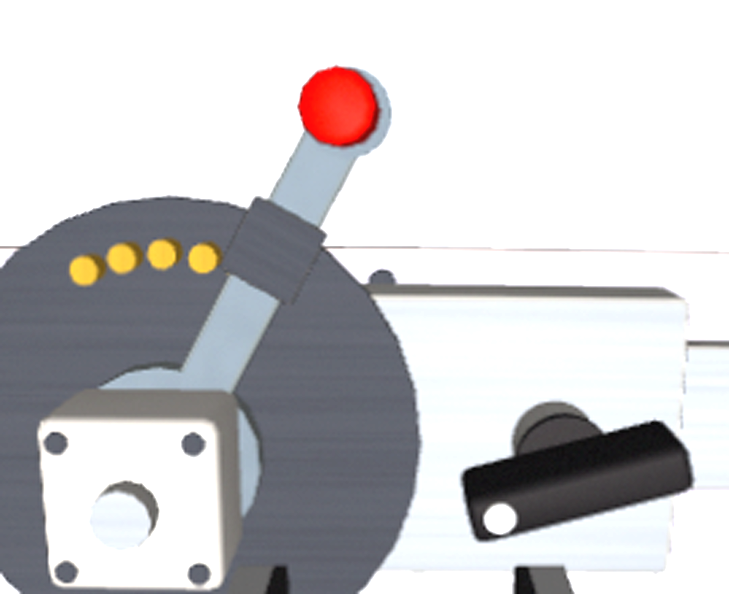

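The knob now lies about 1.32 rad clockwise of its old direction in this picture: the bar runs from (419,247) to (350,270), and the dot is at (355,272). The block edge is unmoved to within 1 mm. Next I'll grasp the handle, whose red top is at px (295,119).

```bash
cat >> h.py <<'E'
PIV=np.array([.592,-.114]); PHI0=2.447
def hp(th,z=.257,r=.1097):
    a=PHI0+th; return np.array([PIV[0]+r*np.cos(a),PIV[1]+r*np.sin(a),z]),down(a)
E
python3 - <<'E'
from h import *
p,q=hp(0,.33); print(p,np.round(kinematics.solve_ik(p,q),2), np.round(kinematics.solve_ik(*hp(.6)),2))
env.grip(.045,40)
env.goto(p,q)
p,q=hp(0); print(env.servo_line(p,.1,until_force=8))
s=observe(); print(s["time"],s["force"])
f0=s["force"]
env.grip(.012,40); s=observe(); a=PHI0; t=np.array([-np.sin(a),np.cos(a),0])
print(s["time"],s["grip_width"],s["force"]-f0,"tang",(s["force"]-f0)@t,"tcp err",s["tcp_pos"]-p)
c=cam("wrist"); cv2.imwrite("pics/w4.png",c["color"][:,:,::-1])
c=cam("scene"); cv2.imwrite("pics/s4.png",cv2.resize(c["color"][150:310,190:400,::-1],None,fx=3.5,fy=3.5))
E
```

```text
[ 0.5077159  -0.04378404  0.33      ] [-0.09  0.26 -0.17  1.15  0.    0.61] [-0.21  0.28 -0.33  0.96  0.   -0.12]
False
18.55 [-0.25121685 -0.33525486 -0.26416608]
18.9 0.016876343019880304 [-4.62178554 -4.09915435  7.74099919] tang 6.107717642645859 tcp err [-8.79702007e-05 -3.18811554e-04  6.52825407e-04]
```

View pics/w4.png

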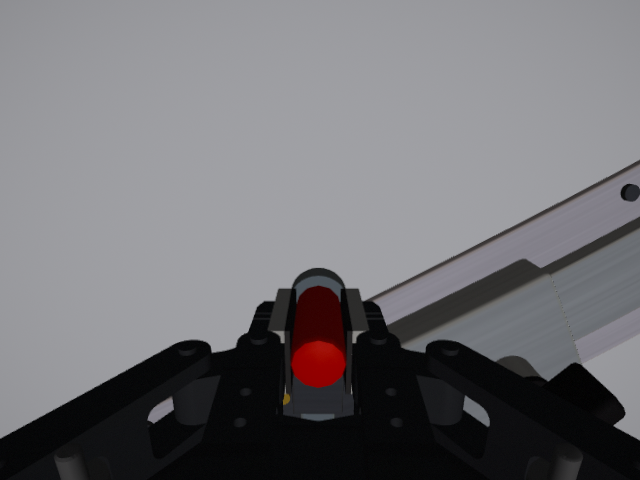

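View pics/s4.png

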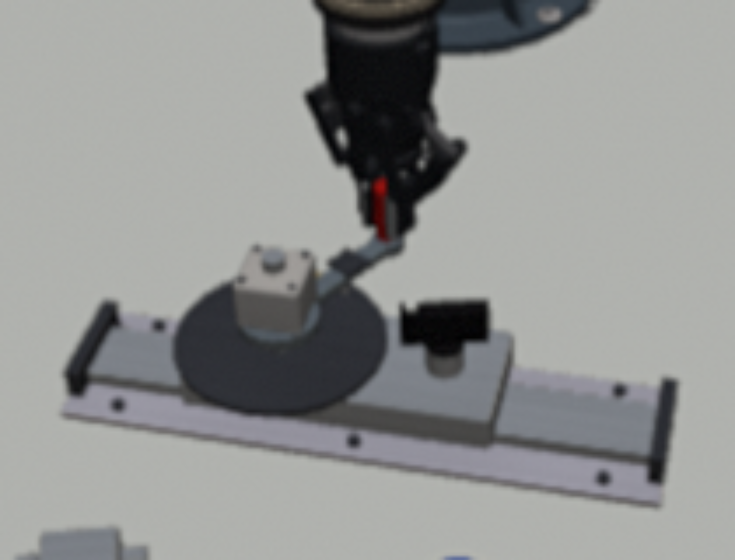

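The handle is held centrally between the pads at wrist px ~(318,340). I'll swing in small steps and log the tangential push.

```bash
cat >> h.py <<'E'
def step(th,v=.03):
    p,q=hp(th); env.servo_line(p,v,rotation=q)
    s=observe(); a=PHI0+th
    f=s["force"]; t=np.array([-np.sin(a),np.cos(a),0]); r=np.array([np.cos(a),np.sin(a),0])
    d=s["tcp_pos"][:2]-PIV; act=np.arctan2(d[1],d[0])-PHI0
    print(f"{th:.3f} act {act:.4f} t {s['time']:.2f} tang {f@t:.2f} rad {f@r:.2f} z {f[2]:.1f} j1eff {s['effort'][0]:.2f} w {s['grip_width']:.4f}")
    return f@t
E
python3 - <<'E'
from h import *
for th in np.arange(.025,.326,.025): step(th)
E
```

```text
0.025 act 0.0216 t 19.25 tang -4.30 rad 1.53 z 7.9 j1eff -2.40 w 0.0170
0.050 act 0.0446 t 19.50 tang -5.47 rad 3.46 z 5.9 j1eff -3.17 w 0.0168
0.075 act 0.0715 t 19.75 tang -2.27 rad 3.59 z 7.6 j1eff -2.11 w 0.0173
0.100 act 0.0969 t 20.00 tang -2.97 rad 3.36 z 8.0 j1eff -2.12 w 0.0168
0.125 act 0.1220 t 20.25 tang -5.32 rad 3.73 z 9.0 j1eff -2.97 w 0.0171
0.150 act 0.1492 t 20.50 tang -0.12 rad 3.65 z 8.7 j1eff -0.75 w 0.0171
0.175 act 0.1753 t 20.75 tang 2.21 rad 3.84 z 10.3 j1eff -0.12 w 0.0167
0.200 act 0.1968 t 21.00 tang -4.86 rad 4.17 z 9.7 j1eff -2.96 w 0.0169
0.225 act 0.2214 t 21.25 tang -5.94 rad 5.41 z 9.6 j1eff -3.13 w 0.0168
0.250 act 0.2449 t 21.50 tang -6.19 rad 5.15 z 9.3 j1eff -4.01 w 0.0167
0.275 act 0.2717 t 21.75 tang -4.25 rad 5.14 z 9.8 j1eff -2.78 w 0.0170
0.300 act 0.2976 t 22.00 tang -3.06 rad 5.98 z 11.3 j1eff -2.40 w 0.0166
0.325 act 0.3220 t 22.25 tang -5.42 rad 5.92 z 10.7 j1eff -3.13 w 0.0173
```

```bash
cat >> h.py <<'E'
def step2(th,v=.03):
    p,q=hp(th); env.servo_line(p,v,rotation=q)
    a=PHI0+th; t=np.array([-np.sin(a),np.cos(a),0]); r=np.array([np.cos(a),np.sin(a),0])
    F=[];J=[]
    env.sleep(.1)
    for i in range(6):
        env.sleep(.03); s=observe(); F.append(s["force"]); J.append(s["effort"][0])
    f=np.mean(F,0); sd=np.std(np.array(F)@t)
    d=s["tcp_pos"][:2]-PIV; act=np.arctan2(d[1],d[0])-PHI0
    print(f"{th:.3f} act {act:.4f} t {s['time']:.2f} tang {f@t:.2f}+-{sd:.2f} rad {f@r:.2f} z {f[2]:.1f} j1eff {np.mean(J):.2f} w {s['grip_width']:.4f}")
    return f@t
E
python3 - <<'E'
from h import *
for th in (.34,.36,.38,.39,.40,.41,.42,.43,.45,.48): step2(th)
E
```

```text
0.340 act 0.3370 t 22.80 tang -3.51+-0.44 rad 6.12 z 11.5 j1eff -2.20 w 0.0170
0.360 act 0.3584 t 23.35 tang -1.72+-0.40 rad 6.37 z 11.5 j1eff -1.34 w 0.0169
0.380 act 0.3784 t 23.90 tang -1.45+-0.27 rad 6.37 z 12.0 j1eff -1.24 w 0.0168
0.390 act 0.3873 t 24.45 tang -3.84+-0.54 rad 6.28 z 11.6 j1eff -2.13 w 0.0167
0.400 act 0.3961 t 25.00 tang -5.25+-0.25 rad 6.08 z 12.2 j1eff -2.87 w 0.0170
0.410 act 0.4060 t 25.55 tang -5.63+-0.46 rad 6.67 z 12.3 j1eff -3.02 w 0.0167
0.420 act 0.4159 t 26.10 tang -5.80+-0.48 rad 6.46 z 11.9 j1eff -3.03 w 0.0170
0.430 act 0.4256 t 26.65 tang -6.52+-0.26 rad 6.85 z 12.1 j1eff -3.22 w 0.0171
0.450 act 0.4436 t 27.20 tang -10.14+-0.40 rad 6.94 z 12.2 j1eff -4.72 w 0.0170
0.480 act 0.4768 t 27.76 tang -4.75+-0.63 rad 7.21 z 13.5 j1eff -2.36 w 0.0169
```

```bash
cat > m.py <<'E'
from h import *
def meas(name):
    c=cam("wrist"); im=c["color"]; cv2.imwrite(f"pics/{name}.png",im[:,:,::-1])
    h=cv2.cvtColor(im,cv2.COLOR_RGB2HSV); m=redmask(im)&(h[...,2]>170).astype(np.uint8)
    k,l,st,ce=cv2.connectedComponentsWithStats(m); i=1+np.argmax(st[1:,4]); 
    cnt=max(cv2.findContours((l==i).astype(np.uint8),0,1)[0],key=len); ctr,rad=cv2.minEnclosingCircle(cnt)
    X=plane(c,[ctr],.123)[0]; d=X[:2]-PIV
    s=cam("scene"); ms=redmask(s["color"]); ms[:180]=0;ms[260:]=0
    print("wrist",ctr,rad,X.round(4),"ang",np.arctan2(d[1],d[0])-PHI0,"r",np.hypot(*d),"t",observe()["time"],observe()["force"])
E
python3 - <<'E'
from h import *
im=cv2.imread("pics/w4.png")[:,:,::-1]; h=cv2.cvtColor(im,cv2.COLOR_RGB2HSV); m=redmask(im)&(h[...,2]>170).astype(np.uint8)
cnt=max(cv2.findContours(m,0,1)[0],key=len); print("w4",cv2.minEnclosingCircle(cnt))
from m import meas
meas("w5")
c=cam("side"); cv2.imwrite("pics/d5.png",cv2.resize(c["color"][215:315,270:390,::-1],None,fx=5.5,fy=5.5,interpolation=cv2.INTER_CUBIC))
E
```

```text
Traceback (most recent call last):
ValueError: max() iterable argument is empty
```

```bash
python3 - <<'E'
from h import *
im=np.ascontiguousarray(cv2.imread("pics/w4.png")[:,:,::-1]); print(im[320:390:6,318], im[365,285:350:5])
E
```

```text
[[ 52   1   1]
 [ 51   0   0]
 [ 53   4   2]
 [ 70   0   0]
 [160  20  12]
 [160  16   7]
 [156   8   1]
 [151   3   0]
 [148   0   0]
 [146   0   0]
 [145   0   0]
 [140   0   0]] [[ 26  24  25]
 [ 50  21  21]
 [141   0   0]
 [145   0   0]
 [146   0   0]
 [147   0   0]
 [148   0   0]
 [149   1   0]
 [148   0   0]
 [149   0   0]
 [148   0   0]
 [146   0   0]
 [101   0   0]]
```

```bash
sed -i 's/>170/>110/' m.py; python3 - <<'E'
from h import *
im=np.ascontiguousarray(cv2.imread("pics/w4.png")[:,:,::-1]); h=cv2.cvtColor(im,cv2.COLOR_RGB2HSV); m=redmask(im)&(h[...,2]>110).astype(np.uint8)
cnt=max(cv2.findContours(m,0,1)[0],key=len); print("w4",cv2.minEnclosingCircle(cnt))
from m import meas
meas("w5")
c=cam("side"); cv2.imwrite("pics/d5.png",cv2.resize(c["color"][215:315,270:390,::-1],None,fx=5.5,fy=5.5,interpolation=cv2.INTER_CUBIC))
E
```

```text
w4 ((318.4427490234375, 364.4885559082031), 26.561843872070312)
wrist (319.0, 364.0) 26.172603607177734 [ 0.484  -0.0887  0.123 ] ang 0.4646066085210463 r 0.11092244992637976 t 27.8583 [-7.02631297  5.88152914 12.96078803]
```

View pics/w5.png

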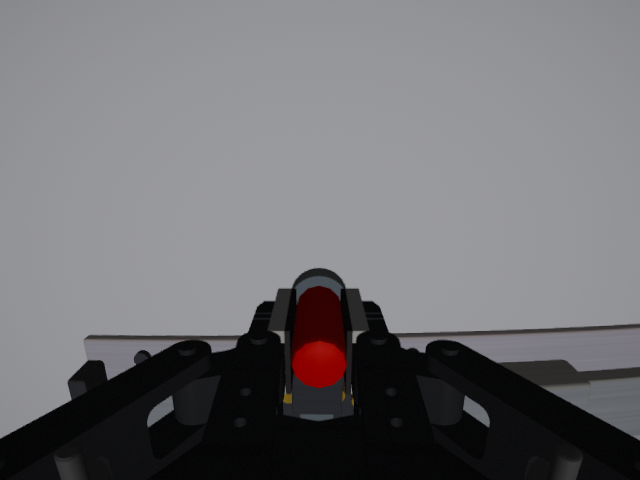

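View pics/d5.png

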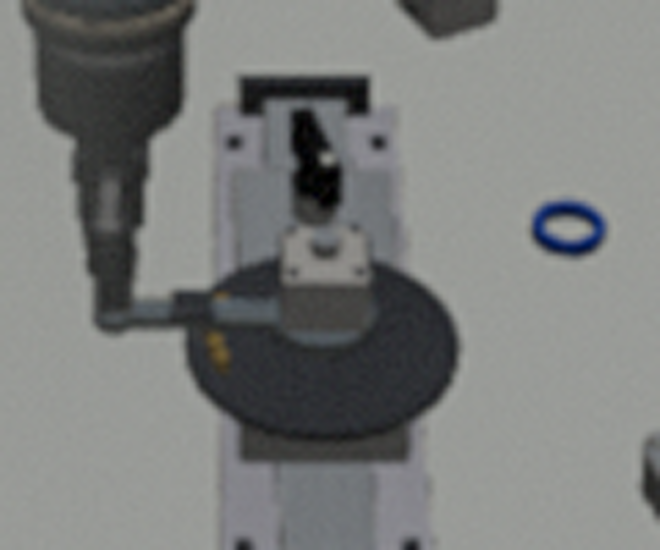

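```bash
python3 - <<'E'
from h import *
from m import meas
for th in (.51,.54,.56,.575,.585,.595,.603): step2(th)
meas("w6")
E
```

```text
0.510 act 0.5061 t 28.47 tang -6.08+-0.59 rad 7.49 z 13.3 j1eff -2.75 w 0.0171
0.540 act 0.5387 t 29.02 tang -1.81+-0.44 rad 8.23 z 13.8 j1eff -0.65 w 0.0170
0.560 act 0.5578 t 29.57 tang -3.34+-0.35 rad 8.14 z 14.5 j1eff -1.16 w 0.0170
0.575 act 0.5726 t 30.12 tang -3.80+-0.47 rad 8.13 z 14.1 j1eff -1.41 w 0.0171
0.585 act 0.5826 t 30.68 tang -3.64+-0.29 rad 8.81 z 14.5 j1eff -1.28 w 0.0171
0.595 act 0.5916 t 31.23 tang -5.61+-0.34 rad 8.41 z 14.3 j1eff -2.01 w 0.0171
0.603 act 0.5988 t 31.77 tang -6.92+-0.33 rad 8.08 z 14.7 j1eff -2.65 w 0.0171
wrist (319.0, 364.0) 26.172603607177734 [ 0.4817 -0.102   0.123 ] ang 0.5865513978500827 r 0.11093978150546513 t 31.875 [-7.4559997   7.09595293 14.65566227]
```

```bash
python3 - <<'E'
from h import *
s=observe();env.sleep(.6);t=observe();print(t["time"],t["tcp_pos"]-s["tcp_pos"],t["force"],t["grip_width"],np.abs(t["qvel"]).max())
c=cam("scene"); cv2.imwrite("pics/s7.png",cv2.resize(c["color"][150:330,190:400,::-1],None,fx=3.3,fy=3.3,interpolation=cv2.INTER_CUBIC))
c=cam("side"); cv2.imwrite("pics/d7.png",cv2.resize(c["color"][205:315,270:390,::-1],None,fx=5,fy=5,interpolation=cv2.INTER_CUBIC))
E
```

```text
32.475 [-2.28961285e-06 -2.31269910e-05 -1.16236371e-06] [-7.78601433  6.77104803 14.5006064 ] 0.017186861234192066 0.0021238840406374877
```

View pics/s7.png

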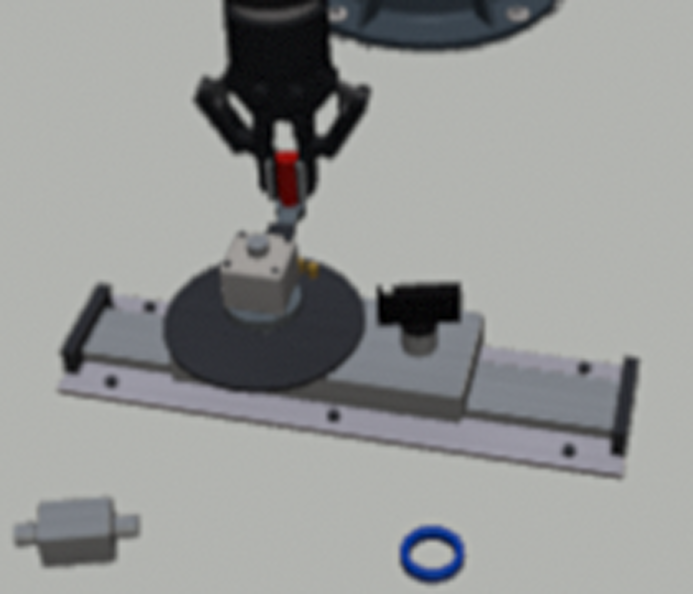

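View pics/d7.png

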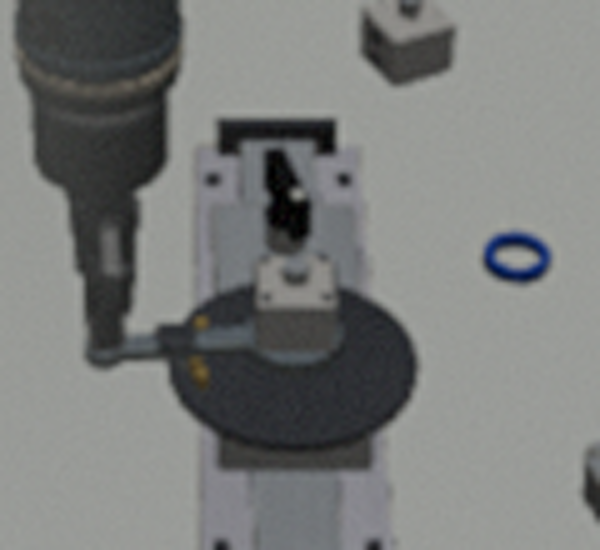

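The scene view shows the handle held in the fingers at (287,178). The knob is still turned at (420,300), and the block is unmoved. In the side view two pins are still ahead of the lever at about (200,372), so it sits between the third and fourth pins.

```bash
python3 - <<'E'
from h import *
env.finish_job(); print(observe()["time"])
E
```

```text
the job is handed in; nothing more can be done
the job is handed in; nothing more can be done
```

The knob is locked at its stop and the lever is held at the third click. I handed the job in at about 32.5 s with the fingers still gripping the handle.

- **Clamp knob:** I turned it clockwise until it hit the stop: about 1.33 rad of wrist turn, with wrist effort jumping from 0.25 to 1.5 N m. A picture afterwards showed the bar turned about 1.32 rad. A rougher estimate from the white dot gave about 1.22 rad; both are above the 1.1 needed to count as locked. The block edge had moved less than about 1 mm.
- **Ratchet lever:** After that I swung it anticlockwise in small steps to about 0.60 rad by the arm's pose. The wrist camera put it at about 0.59 rad. The push fell to a minimum and began to rise again at about 0.59, just as it had at about 0.39 one click earlier. Two pins were still ahead of the lever in the side view.
- **Holding:** Over 0.6 s the tool drifted less than 0.03 mm, and the grip width did not change.

**Readings that disagreed:**
- The push was noisy and its jumps were spread over several hundredths of a radian, so the lever angle is good to about 0.02 rad.
- The push was also often lower than stated: minima of about 1.5 to 4 N against the stated 3 to 6 N.
- While holding the handle there was a steady radial force of about 8 N and a vertical one of about 14 N, well under the limits.

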